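# Gauge the gap between slide and end stop

### The job

Find the gap between the slide's steel pad and the end stop's pad with the leaf gauge: take it by its black handle and try its leaves upright in the gap from above, starting with the thinnest and going up one size at a time, gently and never forcing one in (30 N at most), until one binds on the pads. Then put the thickest leaf that goes in fully down into the gap again, let go, and leave the gauge standing there on the plate; leave the other things on the bench alone.

Things in the scene. Friction and masses are not known exactly. Their poses are not given: they have to be found in the camera images.
- gauge: Leaf gauge, a steel comb 124 mm long, 86 mm high, about 0.25 kg, upright in a wooden stand. Origin: middle, level with the leaf tips; x along the comb from thinnest to thickest leaf, z up; symmetric about its x-z plane. Four flat leaves, 30 mm long (z 0 to 30), 16 mm wide along x, thick along y; above them a bar 16 mm wide along y (z 30 to 42 mm) with a coloured band over each leaf.
- handle (a point): Where to grip the gauge's black handle, across y: 66 mm above the leaf tips, on the middle of the comb. The handle is 24 mm along x, 16 mm along y, and stands on the bar from 42 to 86 mm above the leaf tips. Axes as the gauge's.
- leaf1 (a point): middle of the tip of the thinnest leaf, 6 mm (yellow band), at x = -45 mm on the gauge; axes as the gauge's
- leaf2 (a point): middle of the tip of the 8.5 mm leaf (green band), at x = -15 mm on the gauge
- leaf3 (a point): middle of the tip of the 11 mm leaf (blue band), at x = 15 mm on the gauge
- leaf4 (a point): middle of the tip of the thickest leaf, 13.5 mm (red band), at x = 45 mm on the gauge
- datum (a point): On the plate's flat top, 45 mm above the bench, at the foot of the slide pad's face, middle of its width. z up, x along the face, which looks to -y. The dark steel pad is 20 mm wide along x, 12 mm thick towards +y, 22 mm high. The end stop's pad is its mirror image, face at y = minus the gap: unknown, 6.6 to 13 mm, open at top and both ends. The 6 mm leaf always goes in, the 13.5 mm leaf never.
- mouth (a point): 22 mm above datum, level with the pads' tops, same axes. Both pads' upper edges at the gap are rounded, radius 4 mm. A leaf that goes in reaches the plate (all four leaves then stand on it); one that binds stays 17 to 22 mm above the plate. A leaf caught on one pad only is pushed away from that pad and needs shifting. Slide and yellow stop block stand 12 mm or more behind the pad faces.
- plate: Fixed setting plate, green cast iron with a bright flat top, x -120 to 120, y -115 to 175 mm, 45 mm high; origin on the bench under datum, same axes. On it, fixed: the green slide (x -55 to 55, y 14 to 150 mm, 34 mm above the plate), and on the -y side the yellow end stop (50 x 50 mm, 36 mm high).
- post (a point): top of the dark tool post on the slide, 94 mm above the plate, 120 mm to +y of datum; the post is 66 x 56 mm; its nut stands 22 mm higher, its lever 47 mm higher
- stand: Fixed wooden stand, 150 x 44 mm, 24 mm high; origin under its middle, x along its groove. The groove is 16 mm wide and 14 mm deep, its floor 10 mm above the bench, where the leaf tips stand.
- oil: yellow oil bottle with a red cap, 52 mm wide, 130 mm high, loose, origin under its middle; leave alone
- spanner: steel spanner 170 mm long lying on the bench, loose, origin under its middle; leave alone
- flange: turned steel flange, 72 mm wide, 36 mm high, loose, origin under its middle; leave alone

How it is judged (in metres and radians):
On the way, in this order (a step that is already met when the one before it is completed fails the run):
1. the thinnest leaf has been put fully down into the gap (x of leaf1 in the frame of datum between -0.008 and 0.008 m and y of leaf1 in the frame of datum between -0.0125 and 0.0035 m and z of leaf1 in the frame of datum below 0.004 m), for 0.1 s.
2. the thinnest leaf that does not go in has been tried in the gap and has bound on the pads, pressing with at least 1.5 N (((x of leaf2 in the frame of datum between -0.008 and 0.008 m and y of leaf2 in the frame of datum between -0.0125 and 0.0035 m and y of stop_face in the frame of datum above -0.009 m and z of leaf2 in the frame of datum above 0.012 m and (contact force between gauge and plate above 1.5 N or contact force between gauge and stop above 1.5 N)) or (x of leaf3 in the frame of datum between -0.008 and 0.008 m and y of leaf3 in the frame of datum between -0.0125 and 0.0035 m and y of stop_face in the frame of datum between -0.0115 and -0.008 m and z of leaf3 in the frame of datum above 0.012 m and (contact force between gauge and plate above 1.5 N or contact force between gauge and stop above 1.5 N)) or (x of leaf4 in the frame of datum between -0.008 and 0.008 m and y of leaf4 in the frame of datum between -0.0125 and 0.0035 m and y of stop_face in the frame of datum between -0.014 and -0.0105 m and z of leaf4 in the frame of datum above 0.012 m and (contact force between gauge and plate above 1.5 N or contact force between gauge and stop above 1.5 N)))), for 0.1 s.
At the end, for the whole second after the job is handed in: The thickest leaf that goes in is in the gap with its tip within 4 mm of the plate and within 8 mm of the middle of the pads (where the gap is within 0.5 mm of a leaf's thickness, that leaf or the one below it counts), the gauge is upright within 0.1 rad, let go and at rest (((x of leaf1 in the frame of datum between -0.008 and 0.008 m and y of leaf1 in the frame of datum between -0.0125 and 0.0035 m and z of leaf1 in the frame of datum below 0.004 m and y of stop_face in the frame of datum above -0.009 m) or (x of leaf2 in the frame of datum between -0.008 and 0.008 m and y of leaf2 in the frame of datum between -0.0125 and 0.0035 m and z of leaf2 in the frame of datum below 0.004 m and y of stop_face in the frame of datum between -0.0115 and -0.008 m) or (x of leaf3 in the frame of datum between -0.008 and 0.008 m and y of leaf3 in the frame of datum between -0.0125 and 0.0035 m and z of leaf3 in the frame of datum below 0.004 m and y of stop_face in the frame of datum between -0.014 and -0.0105 m)) and angle between gauge's own z axis and vertical below 0.1 rad and linear speed of gauge below 0.01 m/s); the robot touches nothing.
It fails at once if a leaf forced: more than 30 N on the slide pad or the end stop while the gauge is not down on the plate (z of gauge in the frame of datum above 0.003 m and (contact force between gauge and plate above 30 N or contact force between gauge and stop above 30 N)).
It fails at once if the gauge slammed or pressed down on the plate: more than 60 N against plate or stop (contact force between gauge and plate above 60 N or contact force between gauge and stop above 60 N).
It fails at once if sizes skipped: a leaf pressed on the pads although a thinner one already would bind ((x of leaf3 in the frame of datum between -0.008 and 0.008 m and y of leaf3 in the frame of datum between -0.0125 and 0.0035 m and y of stop_face in the frame of datum above -0.008 m and z of leaf3 in the frame of datum below 0.03 m and (contact force between gauge and plate above 1.5 N or contact force between gauge and stop above 1.5 N)) or (x of leaf4 in the frame of datum between -0.008 and 0.008 m and y of leaf4 in the frame of datum between -0.0125 and 0.0035 m and y of stop_face in the frame of datum above -0.0105 m and z of leaf4 in the frame of datum below 0.03 m and (contact force between gauge and plate above 1.5 N or contact force between gauge and stop above 1.5 N))).
It fails at once if a bystander moved more than 20 mm (distance of any of oil, spanner, flange from where it was at the start of the episode above 0.02 m).
It also fails if it takes over 67 s, if anything falls off the work surface, if the arm or the gripper's body presses on something with over 40 N, if the wrist force passes 120 N, or if a joint passes its speed limit or range.

### The arm

A 6-joint arm with a two-finger parallel gripper is mounted at the origin on the work surface. World frame = base frame: x ahead of the robot, y to its left, z up, the work surface at z = 0. Lengths are in mm, angles in rad, forces in N, time in s.
With the tool pointing down it reaches from about 400 to 925 mm from the base axis. Payload 12.5 kg.
Tool frame: the origin (TCP) lies midway between the tips of the shut fingers; the grasp point (between the pads) lies 19 mm behind it; z points along the fingers, y is the line along which they close (so a half turn about z gives the same grasp; the last joint's range is limited). The gripper opens to 95 mm and grips with 3 to 60 N. Pads are 20 mm wide; open, the fingers measure 119 mm over their backs; the gripper's body (75 mm by 180 mm) begins 59 mm behind the grasp point.
Start: joints at [1.189, 0.491, 1.559, -0, 1.092, -0.106], TCP at [170.18, 601.403, 214.661] pointing down, gripper open.
Joint ranges: [-3.1, 3.1], [-0.84, 2.19], [0.05, 2.79], [-1.13, 4.28], [0.06, 2.93], [-2.69, 2.69]. Speed limits (rad/s): [2.22, 2.22, 2.79, 3.14, 3.14, 3.14].

### API

Orientations are given as [roll, pitch, yaw] about the fixed x, y, z axes, in that order (R = Rz(yaw) Ry(pitch) Rx(roll)).
In Python, from cell import state, read_camera, camera_info, env gives the robot as it stands.
- The arm moves only by the tool move_arm, never from a script. Its argument "commands" is a list of rows, each a list of 3 entries, a list of its own where there are three numbers: the shift along the world's x, y, z in cm, then the turn, a rotation vector about the world's x, y, z in degrees, then the opening, from 0 (shut) to 1 (fully open). A call has 1 to 10 rows; each row shifts and turns the commanded pose from where the row before left it; what a row does not reach is not made up. A row lasts 1/10 s, in which the tool goes at most 50 mm and 8.59 degrees, less where a joint would pass 70% of its speed; a pose out of reach is approached as far as the arm can. A call with a gripper value outside its range is refused whole. The fingers move at their own pace and stop on an object; the grip force is fixed at half the most. Time passes only in rows, so rows that do not move let the fingers close. It gives the time, the measured TCP pose, the force, the opening and the grip force at its end, in the units of the state.
- state(): the state, without advancing time (a new reading comes with each control period).
- read_camera(name): name is "scene" or "top" or "wrist"; returns the picture (400x640x3 uint8, blue, green, red); there is no depth.
- camera_info(name): a dict with "K" (3x3 intrinsics, pixels), "cam_to_world" (4x4, takes a point from camera to world coordinates). Camera axes: x right, y down, z forward; pixel columns grow to the right and rows downward; lengths in mm; the calibration is good to about 2 mm. The wrist camera is an equidistant fisheye: a pixel r from the principal point sees the ray r / f radians off the axis. A picture is of the moment at which its call begins: read the wrist's pose just before it. camera_info takes no time and is no camera call; for the wrist camera it gives the pose at the moment of the call.
- env.job_done(): hands the job in; it is judged then, once.
The state is a dict: "t": time; "joints": joint angles; "qvel": joint speeds; "tau": joint torques, N m; "eef_pos": TCP position; "tcp_rot": TCP orientation; "ft_force": force on the tool from outside, world axes, zero at the start; "moment": the same for the moment, N m; "opening": opening from 0.0 (shut) to 1.0 (fully open); "grip_force": force on a finger pad.
Only numpy, scipy, OpenCV 4.12 (cv2) and the standard library are available. Lean on these libraries where they do the work, as an engineer would, in place of code of your own. Each camera call takes 0.05 s, during which the arm holds its last target. There are 200 camera calls.

## Working session

There is one attempt and no reset: what is moved stays moved. The work goes in short steps, Python scripts to look and compute and a tool call to move; the robot and the scene stay as the last step left them, time stands still between calls to the robot, and variables do not carry over. Pictures are saved under pics/ and viewed, at most 10 in all, crops included, and the job is handed in when it is done.

Besides the shell and the picture viewer there is one more tool, called in YAML: its name, and indented under it one key for each argument. move_arm: Moves the arm, as the interface text tells. Its arguments: {"type":"object","properties":{"commands":{"type":"array"}},"required":["commands"]}

```bash
mkdir -p pics
cat > h.py <<'E'
import numpy as np,cv2
from cell import state,read_camera,camera_info,env
def ray(info,u,v,fish=False):
    K=np.array(info["K"]);T=np.array(info["cam_to_world"])
    x=(u-K[0,2])/K[0,0];y=(v-K[1,2])/K[1,1]
    if fish:
        r=np.hypot(x,y);d=np.array([x/r*np.sin(r),y/r*np.sin(r),np.cos(r)]) if r>0 else np.array([0,0,1.])
    else: d=np.array([x,y,1.])
    return T[:3,3],T[:3,:3]@d
def at(info,u,v,z,fish=False):
    o,d=ray(info,u,v,fish);return o+d*(z-o[2])/d[2]
def proj(info,p,fish=False):
    K=np.array(info["K"]);T=np.array(info["cam_to_world"])
    c=T[:3,:3].T@(np.array(p)-T[:3,3])
    if fish:
        r=np.hypot(c[0],c[1]);th=np.arctan2(r,c[2]);x,y=c[0]/r*th,c[1]/r*th
    else: x,y=c[0]/c[2],c[1]/c[2]
    return K[0,0]*x+K[0,2],K[1,1]*y+K[1,2]
E
python3 - <<'E'
from h import *
s=state();print(s)
for n in ["top","scene"]:
    cv2.imwrite(f"pics/{n}0.png",read_camera(n));i=camera_info(n);print(n,np.round(i["K"],1).tolist(),np.round(i["cam_to_world"],2).tolist())
E
```

```text
{'t': 0.0, 'joints': array([ 1.18935586e+00,  4.91571846e-01,  1.55947131e+00,  2.71808249e-07,
        1.09165140e+00, -1.05604889e-01]), 'qvel': array([ 0.00265474, -0.00143788,  0.00132516, -0.00015399, -0.00039323,
       -0.00094827]), 'tau': array([ 1.30853492e-03, -6.12632632e+01, -2.58175671e+01,  6.92857127e-02,
        4.81304002e-02, -7.29677413e-05]), 'eef_pos': array([170.10997903, 601.1536514 , 214.04657638]), 'tcp_rot': array([-3.14049692e+00, -1.16389453e-04,  2.86575688e+00]), 'ft_force': array([-0.61925967, -0.25495806, -0.40178381]), 'moment': array([-0.00265648, -0.03035789,  0.00240234]), 'grip_force': 0.0, 'opening': 0.9981069369790201}
top [[426.8, 0.0, 318.3], [0.0, 426.8, 201.2], [0.0, 0.0, 1.0]] [[-0.01, -0.99, 0.1, 370.57], [-1.0, 0.0, -0.01, 22.53], [0.01, -0.1, -0.99, 1224.03], [0.0, 0.0, 0.0, 1.0]]
scene [[396.3, 0.0, 321.3], [0.0, 396.3, 198.4], [0.0, 0.0, 1.0]] [[0.45, 0.78, -0.44, 1011.69], [0.9, -0.39, 0.22, -260.41], [0.0, -0.49, -0.87, 1100.39], [0.0, 0.0, 0.0, 1.0]]
```

View pics/top0.png

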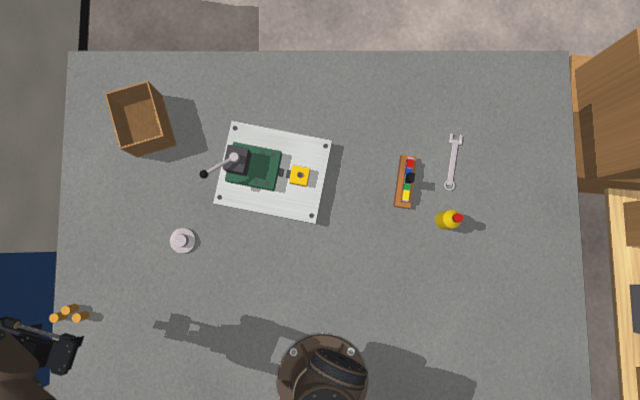

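View pics/scene0.png

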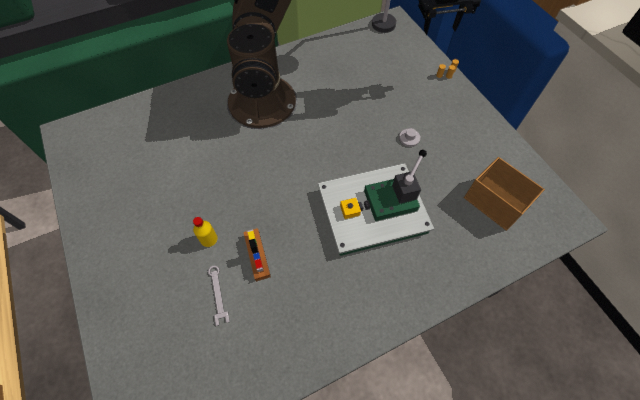

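Top view: the plate is centred near (272,172), the gap is near (285,173), and the gauge in its stand is near (406,181). I'll enlarge both.

Run:
```python
import cv2,numpy as np
t=cv2.imread("pics/top0.png")
a=cv2.resize(t[115:230,205:340],None,fx=3.6,fy=3.6,interpolation=cv2.INTER_CUBIC)
b=cv2.resize(t[145:215,385:430],None,fx=5.9,fy=5.9,interpolation=cv2.INTER_CUBIC)[:414]
b=cv2.copyMakeBorder(b,0,max(0,a.shape[0]-b.shape[0]),0,0,cv2.BORDER_CONSTANT)[:a.shape[0]]
o=np.hstack([a,b]);print(o.shape,a.shape);cv2.imwrite("pics/c1.png",o)
```

```text
(414, 752, 3) (414, 486, 3)
```

View pics/c1.png

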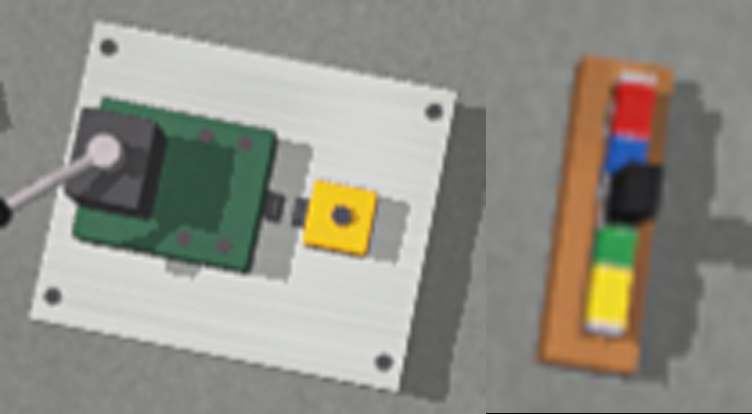

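Run:
```python
from h import *
i=camera_info("top")
P=[at(i,205+u/3.6,115+v/3.6,45)[:2] for u,v in [(96,22),(457,92),(398,390),(30,319)]]
print(np.round(P,1)); 
# plate coords: left image=+y(175), up: +x? z up -> x = y rotated -90
L=np.array([(120,175),(120,-115),(-120,-115),(-120,175)],float)
Lc=L-L.mean(0);W=np.array(P);Wc=W-W.mean(0)
th=np.arctan2((Lc[:,0]*Wc[:,1]-Lc[:,1]*Wc[:,0]).sum(),(Lc*Wc).sum());R=np.array([[np.cos(th),-np.sin(th)],[np.sin(th),np.cos(th)]])
o=W.mean(0)-R@L.mean(0);print("datum",o,"yaw",th,np.degrees(th),"res",np.round(W-(L@R.T+o),1).tolist())
pads=[at(i,205+u/3.6,115+v/3.6,67)[:2] for u,v in [(283,207),(294,212)]];print("gap edge pads",np.round(pads,1), [np.round(R.T@(p-o),1) for p in pads])
S=np.array([at(i,385+(u-486)/5.9,145+v/5.9,24)[:2] for u,v in [(583,55),(674,67),(637,372),(540,360)]])
print("stand",np.round(S,1),S.mean(0))
d=(S[0]+S[1]-S[2]-S[3]);print("standyaw",np.degrees(np.arctan2(d[1],d[0])))
B=[at(i,385+(u-486)/5.9,145+v/5.9,52)[:2] for u,v in [(636,76),(606,331)]]
print("bar",B,(B[0]+B[1])/2)
print(np.array(camera_info("wrist")["cam_to_world"]).round(2),camera_info("wrist")["K"])
```

```text
[[719.8 249.5]
 [663.2 -33.4]
 [430.1  14. ]
 [486.  296.5]]
datum [568.89873265 102.22272282] yaw -0.19760716631068884 -11.322056631142217 res [[-1.1, -0.8], [-0.7, 0.7], [1.4, 0.9], [0.4, -0.9]]
gap edge pads [[568.7 101. ]
 [564.8  92.6]] [array([ 0.1, -1.2]), array([ -2.1, -10.2])]
stand [[ 627.8 -233.3]
 [ 621.7 -277.5]
 [ 473.1 -255.4]
 [ 479.1 -208.9]] [ 550.42947912 -243.76161815]
standyaw -8.90777142638513
bar [array([ 611.58701691, -252.29671061]), array([ 490.08828094, -234.82644043])] [ 550.83764892 -243.56157552]
[[ 2.7000e-01  9.3000e-01  2.4000e-01  1.0393e+02]
 [ 9.6000e-01 -2.7000e-01 -7.0000e-02  6.1946e+02]
 [ 0.0000e+00  2.5000e-01 -9.7000e-01  3.8260e+02]
 [ 0.0000e+00  0.0000e+00  0.0000e+00  1.0000e+00]] [[309.70691629   0.         319.43713516]
 [  0.         309.70691629 203.49939946]
 [  0.           0.           1.        ]]
```

move_arm:
  commands:
    - [[3.5, -3.4, 0.6], [0, 0, 0.7], 1]
    - [[3.5, -3.4, 0.6], [0, 0, 0.7], 1]
    - [[3.5, -3.4, 0.6], [0, 0, 0.7], 1]
    - [[3.5, -3.4, 0.6], [0, 0, 0.7], 1]
    - [[3.5, -3.4, 0.6], [0, 0, 0.7], 1]
    - [[3.5, -3.4, 0.6], [0, 0, 0.7], 1]
    - [[3.5, -3.4, 0.6], [0, 0, 0.7], 1]
    - [[3.5, -3.4, 0.6], [0, 0, 0.7], 1]
    - [[3.5, -3.4, 0.6], [0, 0, 0.7], 1]
    - [[3.5, -3.4, 0.6], [0, 0, 0.7], 1]

```text
t: 1.1
eef_pos: [521.3, 259.7, 274.8]
tcp_rot: [-3.142, -0.0, 2.988]
ft_force: [0.1, 0.5, 0.5]
opening: 1.0
grip_force: 0.0
```

move_arm:
  commands:
    - [[0.2, -4.9, 0], [0, 0, 0], 1]
    - [[0.2, -4.9, 0], [0, 0, 0], 1]
    - [[0.2, -4.9, 0], [0, 0, 0], 1]
    - [[0.2, -4.9, 0], [0, 0, 0], 1]
    - [[0.2, -4.9, 0], [0, 0, 0], 1]
    - [[0.2, -4.9, 0], [0, 0, 0], 1]
    - [[0.2, -4.9, 0], [0, 0, 0], 1]
    - [[0.2, -4.9, 0], [0, 0, 0], 1]
    - [[0.2, -4.9, 0], [0, 0, 0], 1]
    - [[0, 0, 0], [0, 0, 0], 1]

```text
t: 2.1
eef_pos: [537.9, -184.5, 273.9]
tcp_rot: [-3.141, -0.001, 2.983]
ft_force: [0.4, 0.7, 0.1]
opening: 1.001
grip_force: 0.0
```

Run:
```python
from h import *
i=camera_info("wrist");im=read_camera("wrist");cv2.imwrite("pics/w1.png",im);np.savez("w1.npz",K=i["K"],T=i["cam_to_world"]);print(state()["eef_pos"],np.round(i["cam_to_world"],3).tolist())
g=np.array([550.7,-243.6]);a=np.radians(-8.7)
for x in(-62,0,62): print(proj(i,[g[0]+x*np.cos(a),g[1]+x*np.sin(a),52],True))
print(proj(i,[*g,96],True))
c=im[40:360,160:480];cv2.imwrite("pics/w1c.png",cv2.resize(c,(592,592)) if 0 else cv2.resize(im,(800,500)))
```

```text
[ 537.79414964 -182.02256805  273.93282222] [[0.159, 0.957, 0.242, 470.071], [0.987, -0.154, -0.038, -174.23], [0.001, 0.245, -0.969, 442.434], [0.0, 0.0, 0.0, 1.0]]
(np.float64(274.86941849519116), np.float64(149.77052525470702))
(np.float64(276.4746069025023), np.float64(197.4116836557295))
(np.float64(278.58301625986763), np.float64(241.92568700625847))
(np.float64(271.45476271380954), np.float64(205.95985042144454))
```

View pics/w1c.png

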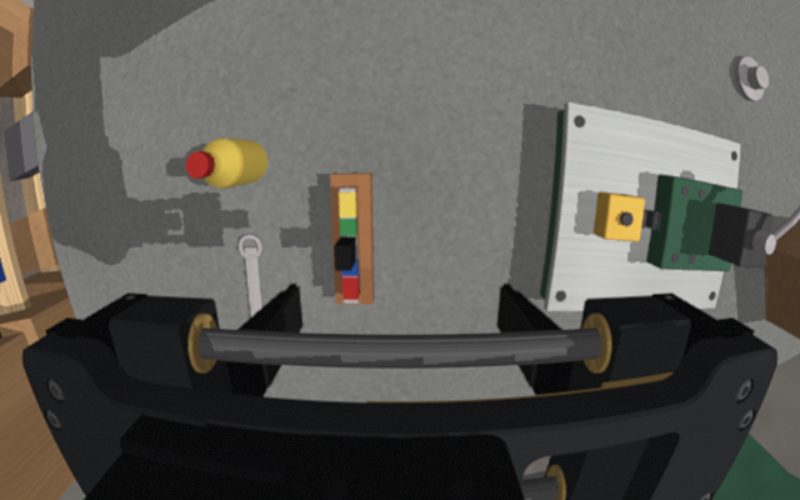

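Bar ends are at (346,188) and (351,301) in the 1.25x picture. That puts the gauge near (550.5,-241.5), which agrees with the top view to 2 mm. Going down to grip.

move_arm:
  commands:
    - [[0.4, -2.0, -3], [0, 0, 0], 0.6]
    - [[0.4, -2.0, -3], [0, 0, 0], 0.6]
    - [[0.4, -2.0, -3], [0, 0, 0], 0.6]
    - [[0, 0, -3], [0, 0, 0], 0.6]
    - [[0, 0, -3], [0, 0, 0], 0.6]
    - [[0, 0, -3], [0, 0, 0], 0.6]
    - [[0, 0, 0], [0, 0, 0], 0.6]
    - [[0, 0, 0], [0, 0, 0], 0.6]

```text
t: 2.95
eef_pos: [550.5, -238.7, 95.1]
tcp_rot: [3.141, -0.001, 2.989]
ft_force: [-0.2, -0.2, -0.3]
opening: 0.599
grip_force: 0.0
```

Run:
```python
from h import *
i=camera_info("wrist");im=read_camera("wrist");s=state();print(s["eef_pos"],s["tcp_rot"])
cv2.imwrite("pics/w2.png",cv2.resize(im[100:400,120:520],(800,600)))
g=np.array([550.7,-241.5]);a=np.radians(-8.7)
for x in(-62,0,62): print(proj(i,[g[0]+x*np.cos(a),g[1]+x*np.sin(a),52],True))
print(proj(i,[*g,96],True))
```

```text
[ 550.85292053 -239.1662133    95.95231557] [-3.14130470e+00  1.16575559e-03  2.98876830e+00]
(np.float64(315.9283473678455), np.float64(137.3977902946549))
(np.float64(316.30485295034595), np.float64(224.72121826419044))
(np.float64(316.7588892136973), np.float64(298.6929180172058))
(np.float64(315.7107274565389), np.float64(248.11614376272007))
```

View pics/w2.png

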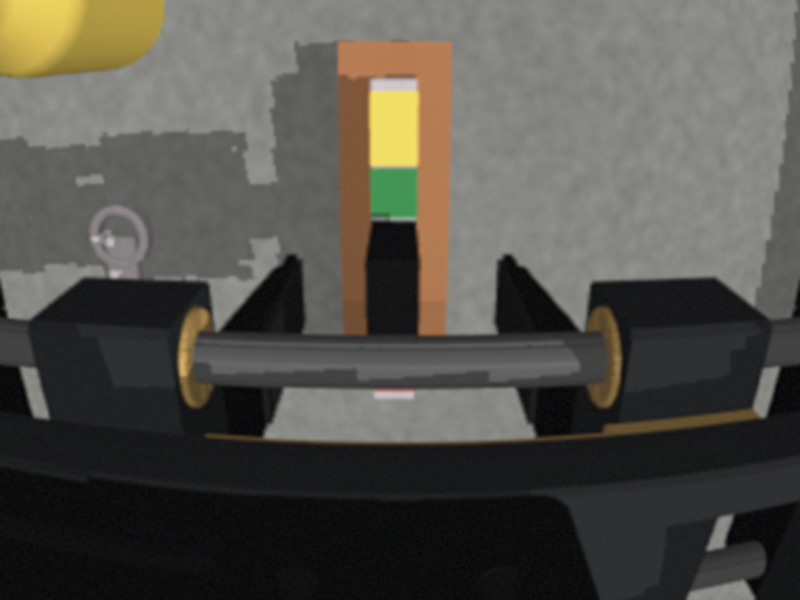

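Bar ends are at (394,78) and (394,398), so the gauge is aligned with the tool and about 2 mm to -y of its centre. Lowering 38 mm and gripping.

move_arm:
  commands:
    - [[0, -0.2, -2], [0, 0, 0], 0.6]
    - [[0, 0, -1.8], [0, 0, 0], 0.6]
    - [[0, 0, 0], [0, 0, 0], 0.6]
    - [[0, 0, 0], [0, 0, 0], 0]
    - [[0, 0, 0], [0, 0, 0], 0]
    - [[0, 0, 0], [0, 0, 0], 0]
    - [[0, 0, 0], [0, 0, 0], 0]
    - [[0, 0, 0], [0, 0, 0], 0]
    - [[0, 0, 0], [0, 0, 0], 0]
    - [[0, 0, 0], [0, 0, 0], 0]

```text
t: 4.0
eef_pos: [550.2, -241.6, 56.8]
tcp_rot: [3.142, 0.0, 2.988]
ft_force: [0.1, 1.3, 2.1]
opening: 0.166
grip_force: 30.0
```

move_arm:
  commands:
    - [[0, 0, 1.5], [0, 0, 0], 0]
    - [[0, 0, 3], [0, 0, 0], 0]
    - [[0, 0, 3], [0, 0, 0], 0]
    - [[0, 0, 2.5], [0, 0, 0], 0]
    - [[0, 0, 0], [0, 0, 0], 0]

```text
t: 4.5
eef_pos: [551.2, -242.2, 159.5]
tcp_rot: [-3.14, 0.005, 2.988]
ft_force: [0.5, -0.5, -2.2]
opening: 0.168
grip_force: 30.0
```

move_arm:
  commands:
    - [[0.7, 3.7, 0], [0, 0, -0.3], 0]
    - [[0.7, 3.7, 0], [0, 0, -0.3], 0]
    - [[0.7, 3.7, 0], [0, 0, -0.3], 0]
    - [[0.7, 3.7, 0], [0, 0, -0.3], 0]
    - [[0.7, 3.7, 0], [0, 0, -0.3], 0]
    - [[0.7, 3.7, 0], [0, 0, -0.3], 0]
    - [[0.7, 3.7, 0], [0, 0, -0.3], 0]
    - [[0.7, 3.7, 0], [0, 0, -0.3], 0]
    - [[0.6, 3.4, 0], [0, 0, -0.2], 0]
    - [[0, 0, 0], [0, 0, 0], 0]

```text
t: 5.5
eef_pos: [611.9, 92.1, 154.9]
tcp_rot: [3.141, -0.002, 2.946]
ft_force: [-0.5, -0.5, -2.7]
opening: 0.165
grip_force: 30.0
```

Run:
```python
from h import *
i=camera_info("wrist");im=read_camera("wrist");s=state();print(s["eef_pos"],s["tcp_rot"],s["ft_force"])
cv2.imwrite("pics/w3full.png",im)
np.savez("w3.npz",K=i["K"],cam_to_world=i["cam_to_world"])
d=np.array([568.9,102.2]);a=np.radians(-11.32);R=np.array([[np.cos(a),-np.sin(a)],[np.sin(a),np.cos(a)]])
for p in [(0,0),(0,-10),(10,0),(-10,0)]: print(p,np.round(proj(i,[*(d+R@p),67],True),1))
cv2.imwrite("pics/w3.png",cv2.resize(im[130:280,220:420],(800,600),interpolation=cv2.INTER_CUBIC))
```

```text
[611.60697173  90.17091933 154.95790635] [-3.14120535e+00 -2.08174294e-03  2.94548618e+00] [-0.32017907 -1.72053468 -2.77094374]
(0, 0) [321.8 156.4]
(0, -10) [309.7 156.4]
(10, 0) [321.7 168.3]
(-10, 0) [321.8 144.4]
```

View pics/w3.png

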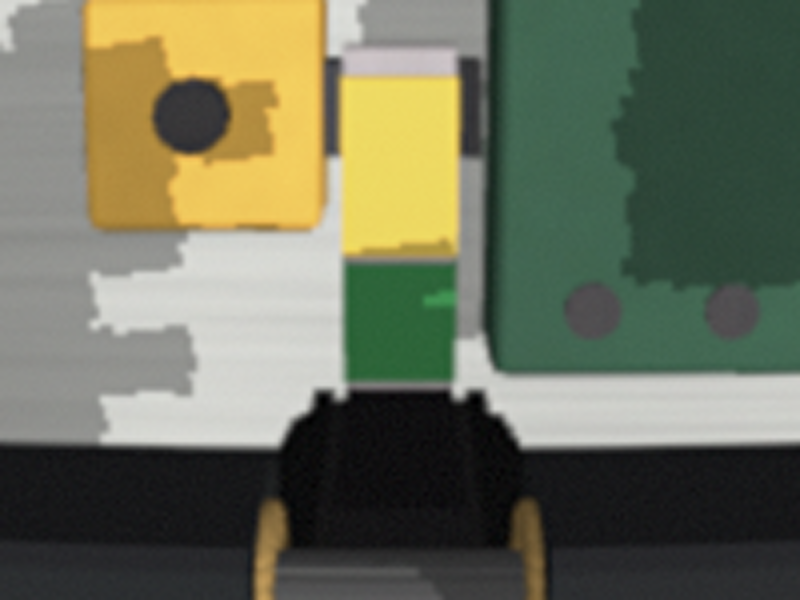

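The bar (u 342-460) hides the gap. The pads' x extent (v 58-157) matches the prediction to about 0.3 mm. I'll shift 30 mm along +x to see the gap itself.

move_arm:
  commands:
    - [[1.5, -0.3, 0], [0, 0, 0], 0]
    - [[1.5, -0.3, 0], [0, 0, 0], 0]
    - [[0, 0, 0], [0, 0, 0], 0]
    - [[0, 0, 0], [0, 0, 0], 0]

```text
t: 5.95
eef_pos: [641.4, 81.5, 155.6]
tcp_rot: [-3.141, -0.002, 2.942]
ft_force: [0.3, 0.3, -1.6]
opening: 0.168
grip_force: 30.0
```

Run:
```python
from h import *
i=camera_info("wrist");im=read_camera("wrist");s=state();print(s["eef_pos"],s["tcp_rot"],s["ft_force"])
cv2.imwrite("pics/w4full.png",im)
np.savez("w4.npz",K=i["K"],cam_to_world=i["cam_to_world"])
d=np.array([568.9,102.2]);a=np.radians(-11.32);R=np.array([[np.cos(a),-np.sin(a)],[np.sin(a),np.cos(a)]])
for p in [(0,0,67),(0,-10,67),(10,0,67),(-10,0,67),(0,12,67),(-10,14,79),(-55,14,79),(0,0,45)]: print(p,np.round(proj(i,[*(d+R@p[:2]),p[2]],True),1))
cv2.imwrite("pics/w4.png",cv2.resize(im[95:185,260:380],(800,600),interpolation=cv2.INTER_CUBIC))
```

```text
[641.29875662  81.77172579 155.87642321] [-3.14129848e+00 -1.62724342e-03  2.94181639e+00] [ 0.47184324  0.19972042 -1.85945939]
(0, 0, 67) [327. 119.]
(0, -10, 67) [314.8 119. ]
(10, 0, 67) [327. 131.]
(-10, 0, 67) [326.9 107. ]
(0, 12, 67) [341.5 119.1]
(-10, 14, 79) [345.2 106.1]
(-55, 14, 79) [344.9  51. ]
(0, 0, 45) [326.3 119.6]
```

View pics/w4.png

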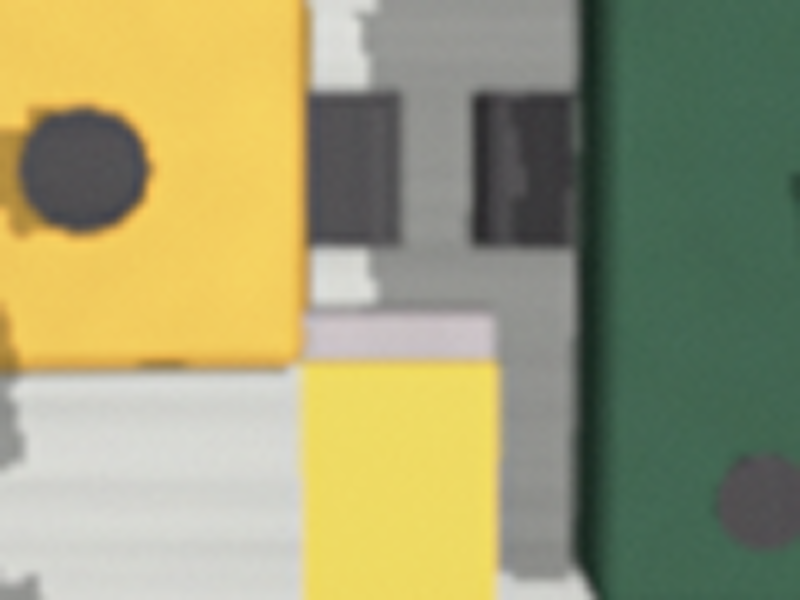

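Gap edges are at columns 402 and 472 of the 6.67x crop (rows 92-245). The bar runs from column 302 to 498 with its end at row 312. The edges look parallel.

```bash
cat > gp.py <<'E'
from h import *
a=np.radians(-11.32);R=np.array([[np.cos(a),-np.sin(a)],[np.sin(a),np.cos(a)]]);d=np.array([568.9,102.2])
E
python3 - <<'E'
from gp import *
i=dict(np.load("w4.npz"));f=lambda u,v,z:np.round(R.T@(at(i,260+u/6.667,95+v/6.667,z,True)[:2]-d),2)
for z in(60,63,67): print(z,"faces",f(402,168,z),f(472,168,z),"pad ends x",f(402,92,z),f(402,245,z))
zt=155.9-47+42
print("bar",f(302,450,zt),f(498,450,zt),"end",f(400,312,zt),"top/bottom mid",f(400,330,zt),f(401,590,zt))
tcp=np.array([641.35,81.7]);print("tcp",R.T@(tcp-d),"yaw tool rel plate",np.degrees(2.942)-180+11.32)
E
```

```text
60 faces [ 0.85 -5.44] [0.85 3.42] pad ends x [-8.89 -5.4 ] [10.7  -5.47]
63 faces [ 0.92 -5.45] [0.92 3.3 ] pad ends x [-8.71 -5.42] [10.66 -5.48]
67 faces [ 1.01 -5.47] [1.01 3.16] pad ends x [-8.48 -5.43] [10.6 -5.5]
bar [ 26.59 -14.29] [26.65  2.23] end [14.98 -5.99] top/bottom mid [16.49 -5.99] [38.66 -5.98]
tcp [75.06448508 -5.88010026] yaw tool rel plate -0.11581667251180505
```

move_arm:
  commands:
    - [[-1.5, 0.5, 0], [0, 0, 0.1], 0]
    - [[-1.4, 0.6, 0], [0, 0, 0], 0]
    - [[0, 0, -1.5], [0, 0, 0], 0]
    - [[0, 0, -1.5], [0, 0, 0], 0]
    - [[0, 0, 0], [0, 0, 0], 0]
    - [[0, 0, 0], [0, 0, 0], 0]

```text
t: 6.6
eef_pos: [612.8, 93.3, 126.9]
tcp_rot: [-3.142, -0.0, 2.944]
ft_force: [0.2, -0.0, -1.4]
opening: 0.165
grip_force: 30.0
```

move_arm:
  commands:
    - [[0, 0, -0.4], [0, 0, 0], 0]
    - [[0, 0, -0.3], [0, 0, 0], 0]
    - [[0, 0, -0.2], [0, 0, 0], 0]
    - [[0, 0, -0.2], [0, 0, 0], 0]
    - [[0, 0, -0.2], [0, 0, 0], 0]
    - [[0, 0, 0], [0, 0, 0], 0]

```text
t: 7.2
eef_pos: [613.1, 93.4, 113.4]
tcp_rot: [-3.142, -0.0, 2.944]
ft_force: [-0.6, 0.2, -2.7]
opening: 0.168
grip_force: 30.0
```

move_arm:
  commands:
    - [[0, 0, -0.1], [0, 0, 0], 0]
    - [[0, 0, -0.1], [0, 0, 0], 0]
    - [[0, 0, -0.1], [0, 0, 0], 0]
    - [[0, 0, -0.1], [0, 0, 0], 0]
    - [[0, 0, 0], [0, 0, 0], 0]

```text
t: 7.7
eef_pos: [613.1, 93.4, 109.5]
tcp_rot: [3.142, -0.0, 2.944]
ft_force: [-0.5, -0.0, -1.4]
opening: 0.17
grip_force: 30.0
```

move_arm:
  commands:
    - [[0, 0, -0.1], [0, 0, 0], 0]
    - [[0, 0, -0.1], [0, 0, 0], 0]
    - [[0, 0, -0.1], [0, 0, 0], 0]
    - [[0, 0, -0.1], [0, 0, 0], 0]
    - [[0, 0, 0], [0, 0, 0], 0]

```text
t: 8.2
eef_pos: [613.1, 93.4, 105.5]
tcp_rot: [3.142, -0.0, 2.944]
ft_force: [0.4, -0.2, -2.5]
opening: 0.169
grip_force: 30.0
```

Leaf 1 tip is about 8 mm into the gap with no contact. Continuing down to the plate.

move_arm:
  commands:
    - [[0, 0, -0.2], [0, 0, 0], 0]
    - [[0, 0, -0.2], [0, 0, 0], 0]
    - [[0, 0, -0.2], [0, 0, 0], 0]
    - [[0, 0, -0.2], [0, 0, 0], 0]
    - [[0, 0, -0.2], [0, 0, 0], 0]
    - [[0, 0, 0], [0, 0, 0], 0]

```text
t: 8.8
eef_pos: [613.0, 93.4, 95.3]
tcp_rot: [-3.142, -0.0, 2.944]
ft_force: [-1.3, -0.3, -2.3]
opening: 0.164
grip_force: 30.0
```

move_arm:
  commands:
    - [[0, 0, -0.1], [0, 0, 0], 0]
    - [[0, 0, -0.1], [0, 0, 0], 0]
    - [[0, 0, 0], [0, 0, 0], 0]
    - [[0, 0, 0], [0, 0, 0], 0]

```text
t: 9.2
eef_pos: [613.2, 93.4, 93.7]
tcp_rot: [3.141, 0.0, 2.944]
ft_force: [-0.5, -0.6, -2.4]
opening: 0.168
grip_force: 30.0
```

move_arm:
  commands:
    - [[0, 0, -0.1], [0, 0, 0], 0]
    - [[0, 0, -0.05], [0, 0, 0], 0]
    - [[0, 0, 0], [0, 0, 0], 0]
    - [[0, 0, 0], [0, 0, 0], 0]

```text
t: 9.6
eef_pos: [613.2, 93.4, 92.2]
tcp_rot: [3.141, 0.0, 2.944]
ft_force: [-0.2, 0.5, -2.7]
opening: 0.167
grip_force: 30.0
```

move_arm:
  commands:
    - [[0, 0, -0.05], [0, 0, 0], 0]
    - [[0, 0, -0.05], [0, 0, 0], 0]
    - [[0, 0, 0], [0, 0, 0], 0]

```text
t: 9.9
eef_pos: [613.3, 93.4, 91.8]
tcp_rot: [3.141, 0.001, 2.944]
ft_force: [-0.6, -0.9, 4.5]
opening: 0.165
grip_force: 30.0
```

Plate contact at TCP z ≈ 92. While leaf 1 is in the gap, I'll lift slightly and feel both pad faces to centre in y.

move_arm:
  commands:
    - [[0, 0, 0.3], [0, 0, 0], 0]
    - [[0.01, 0.05, 0], [0, 0, 0], 0]
    - [[0.01, 0.05, 0], [0, 0, 0], 0]
    - [[0, 0, 0], [0, 0, 0], 0]
    - [[0, 0, 0], [0, 0, 0], 0]

```text
t: 10.4
eef_pos: [613.4, 94.1, 94.2]
tcp_rot: [-3.141, 0.0, 2.945]
ft_force: [-0.4, -4.6, 0.7]
opening: 0.17
grip_force: 30.0
```

move_arm:
  commands:
    - [[0.005, 0.025, 0], [0, 0, 0], 0]
    - [[0.005, 0.025, 0], [0, 0, 0], 0]
    - [[0, 0, 0], [0, 0, 0], 0]
    - [[0, 0, 0], [0, 0, 0], 0]

```text
t: 10.8
eef_pos: [613.5, 94.2, 94.2]
tcp_rot: [-3.141, 0.0, 2.945]
ft_force: [-0.6, -7.2, 1.3]
opening: 0.166
grip_force: 30.0
```

move_arm:
  commands:
    - [[-0.03, -0.15, 0], [0, 0, 0], 0]
    - [[-0.03, -0.15, 0], [0, 0, 0], 0]
    - [[0, 0, 0], [0, 0, 0], 0]
    - [[0, 0, 0], [0, 0, 0], 0]
    - [[0, 0, 0], [0, 0, 0], 0]

```text
t: 11.3
eef_pos: [612.8, 92.1, 94.1]
tcp_rot: [3.141, -0.0, 2.944]
ft_force: [0.0, -0.2, -1.9]
opening: 0.167
grip_force: 30.0
```

move_arm:
  commands:
    - [[-0.01, -0.05, 0], [0, 0, 0], 0]
    - [[-0.01, -0.05, 0], [0, 0, 0], 0]
    - [[0, 0, 0], [0, 0, 0], 0]
    - [[0, 0, 0], [0, 0, 0], 0]

```text
t: 11.7
eef_pos: [612.7, 90.9, 94.2]
tcp_rot: [3.141, 0.0, 2.944]
ft_force: [0.4, -1.0, -2.4]
opening: 0.169
grip_force: 30.0
```

move_arm:
  commands:
    - [[-0.01, -0.05, 0], [0, 0, 0], 0]
    - [[0, 0, 0], [0, 0, 0], 0]
    - [[0, 0, 0], [0, 0, 0], 0]

```text
t: 12.0
eef_pos: [612.7, 90.7, 94.2]
tcp_rot: [3.141, 0.0, 2.944]
ft_force: [0.1, 3.9, -3.3]
opening: 0.165
grip_force: 30.0
```

move_arm:
  commands:
    - [[-0.01, -0.05, 0], [0, 0, 0], 0]
    - [[0, 0, 0], [0, 0, 0], 0]
    - [[0, 0, 0], [0, 0, 0], 0]

```text
t: 12.3
eef_pos: [612.6, 90.5, 94.2]
tcp_rot: [3.14, 0.0, 2.944]
ft_force: [0.1, 6.3, -2.6]
opening: 0.167
grip_force: 30.0
```

Free play is about 2.5 mm, so the gap is about 8.5-8.7 mm, and the centre is 2.35 mm back along +y. Re-centring, lifting, then on to leaf 2.

move_arm:
  commands:
    - [[0.046, 0.23, 0], [0, 0, 0], 0]
    - [[0, 0, 0], [0, 0, 0], 0]
    - [[0, 0, 1], [0, 0, 0], 0]
    - [[0, 0, 1], [0, 0, 0], 0]
    - [[0, 0, 1], [0, 0, 0], 0]
    - [[-1.47, 0.294, 0], [0, 0, 0], 0]
    - [[-1.47, 0.294, 0], [0, 0, 0], 0]
    - [[0, 0, 0], [0, 0, 0], 0]
    - [[0, 0, 0], [0, 0, 0], 0]

```text
t: 13.2
eef_pos: [584.2, 98.1, 125.1]
tcp_rot: [3.141, 0.001, 2.944]
ft_force: [0.7, -0.3, -1.2]
opening: 0.169
grip_force: 30.0
```

move_arm:
  commands:
    - [[0, 0, -0.4], [0, 0, 0], 0]
    - [[0, 0, -0.3], [0, 0, 0], 0]
    - [[0, 0, -0.2], [0, 0, 0], 0]
    - [[0, 0, 0], [0, 0, 0], 0]
    - [[0, 0, 0], [0, 0, 0], 0]

```text
t: 13.7
eef_pos: [583.6, 98.1, 115.0]
tcp_rot: [3.142, -0.0, 2.944]
ft_force: [1.2, -0.0, -1.9]
opening: 0.171
grip_force: 30.0
```

move_arm:
  commands:
    - [[0, 0, -0.1], [0, 0, 0], 0]
    - [[0, 0, -0.1], [0, 0, 0], 0]
    - [[0, 0, 0], [0, 0, 0], 0]
    - [[0, 0, 0], [0, 0, 0], 0]

```text
t: 14.1
eef_pos: [583.5, 98.1, 113.2]
tcp_rot: [3.142, 0.0, 2.944]
ft_force: [0.4, -0.3, -1.8]
opening: 0.168
grip_force: 30.0
```

move_arm:
  commands:
    - [[0, 0, -0.1], [0, 0, 0], 0]
    - [[0, 0, -0.05], [0, 0, 0], 0]
    - [[0, 0, 0], [0, 0, 0], 0]
    - [[0, 0, 0], [0, 0, 0], 0]

```text
t: 14.5
eef_pos: [583.5, 98.1, 111.6]
tcp_rot: [3.142, -0.0, 2.944]
ft_force: [-0.0, 0.8, -2.3]
opening: 0.167
grip_force: 30.0
```

move_arm:
  commands:
    - [[0, 0, -0.05], [0, 0, 0], 0]
    - [[0, 0, -0.05], [0, 0, 0], 0]
    - [[0, 0, 0], [0, 0, 0], 0]
    - [[0, 0, 0], [0, 0, 0], 0]

```text
t: 14.9
eef_pos: [583.5, 98.1, 110.6]
tcp_rot: [3.142, -0.0, 2.944]
ft_force: [-0.1, -0.2, -2.8]
opening: 0.169
grip_force: 30.0
```

move_arm:
  commands:
    - [[0, 0, -0.05], [0, 0, 0], 0]
    - [[0, 0, -0.05], [0, 0, 0], 0]
    - [[0, 0, 0], [0, 0, 0], 0]
    - [[0, 0, 0], [0, 0, 0], 0]

```text
t: 15.3
eef_pos: [583.5, 98.1, 109.7]
tcp_rot: [3.142, -0.0, 2.944]
ft_force: [-0.5, 0.4, -1.4]
opening: 0.164
grip_force: 30.0
```

move_arm:
  commands:
    - [[0, 0, -0.05], [0, 0, 0], 0]
    - [[0, 0, -0.05], [0, 0, 0], 0]
    - [[0, 0, 0], [0, 0, 0], 0]
    - [[0, 0, 0], [0, 0, 0], 0]

```text
t: 15.7
eef_pos: [583.5, 98.1, 108.6]
tcp_rot: [3.142, -0.0, 2.944]
ft_force: [-0.9, 0.1, -1.4]
opening: 0.169
grip_force: 30.0
```

move_arm:
  commands:
    - [[0, 0, -0.1], [0, 0, 0], 0]
    - [[0, 0, -0.1], [0, 0, 0], 0]
    - [[0, 0, 0], [0, 0, 0], 0]

```text
t: 16.0
eef_pos: [583.5, 98.1, 106.5]
tcp_rot: [3.142, -0.0, 2.944]
ft_force: [-0.4, 0.5, -1.9]
opening: 0.168
grip_force: 30.0
```

move_arm:
  commands:
    - [[0, 0, -0.1], [0, 0, 0], 0]
    - [[0, 0, -0.1], [0, 0, 0], 0]
    - [[0, 0, -0.1], [0, 0, 0], 0]
    - [[0, 0, 0], [0, 0, 0], 0]

```text
t: 16.4
eef_pos: [583.5, 98.1, 103.5]
tcp_rot: [3.142, -0.0, 2.944]
ft_force: [0.5, -0.2, -3.6]
opening: 0.168
grip_force: 30.0
```

move_arm:
  commands:
    - [[0, 0, -0.15], [0, 0, 0], 0]
    - [[0, 0, -0.15], [0, 0, 0], 0]
    - [[0, 0, -0.15], [0, 0, 0], 0]
    - [[0, 0, 0], [0, 0, 0], 0]

```text
t: 16.8
eef_pos: [583.4, 98.1, 98.9]
tcp_rot: [-3.142, -0.0, 2.944]
ft_force: [0.4, 0.7, -2.7]
opening: 0.166
grip_force: 30.0
```

move_arm:
  commands:
    - [[0, 0, -0.15], [0, 0, 0], 0]
    - [[0, 0, -0.15], [0, 0, 0], 0]
    - [[0, 0, -0.15], [0, 0, 0], 0]
    - [[0, 0, -0.1], [0, 0, 0], 0]
    - [[0, 0, 0], [0, 0, 0], 0]
    - [[0, 0, 0], [0, 0, 0], 0]

```text
t: 17.4
eef_pos: [583.6, 98.1, 93.7]
tcp_rot: [3.141, 0.0, 2.944]
ft_force: [-0.2, -0.3, -1.8]
opening: 0.165
grip_force: 30.0
```

Leaf 2 goes in freely. Next is leaf 3.

move_arm:
  commands:
    - [[0, 0, 1], [0, 0, 0], 0]
    - [[0, 0, 1], [0, 0, 0], 0]
    - [[0, 0, 1], [0, 0, 0], 0]
    - [[-1.47, 0.294, 0], [0, 0, 0], 0]
    - [[-1.47, 0.294, 0], [0, 0, 0], 0]
    - [[0, 0, 0], [0, 0, 0], 0]
    - [[0, 0, 0], [0, 0, 0], 0]
    - [[0, 0, -0.4], [0, 0, 0], 0]
    - [[0, 0, -0.4], [0, 0, 0], 0]
    - [[0, 0, 0], [0, 0, 0], 0]

```text
t: 18.4
eef_pos: [554.1, 103.8, 114.8]
tcp_rot: [-3.141, -0.001, 2.944]
ft_force: [0.7, -0.4, -1.4]
opening: 0.166
grip_force: 30.0
```

move_arm:
  commands:
    - [[0, 0, -0.1], [0, 0, 0], 0]
    - [[0, 0, -0.05], [0, 0, 0], 0]
    - [[0, 0, 0], [0, 0, 0], 0]
    - [[0, 0, 0], [0, 0, 0], 0]

```text
t: 18.8
eef_pos: [554.2, 104.0, 114.2]
tcp_rot: [3.141, 0.0, 2.944]
ft_force: [-0.1, -0.3, -2.0]
opening: 0.166
grip_force: 30.0
```

move_arm:
  commands:
    - [[0, 0, -0.05], [0, 0, 0], 0]
    - [[0, 0, -0.05], [0, 0, 0], 0]
    - [[0, 0, 0], [0, 0, 0], 0]
    - [[0, 0, 0], [0, 0, 0], 0]

```text
t: 19.2
eef_pos: [554.1, 104.0, 113.1]
tcp_rot: [3.142, -0.0, 2.944]
ft_force: [-0.5, -0.4, -2.5]
opening: 0.168
grip_force: 30.0
```

move_arm:
  commands:
    - [[0, 0, -0.05], [0, 0, 0], 0]
    - [[0, 0, 0], [0, 0, 0], 0]
    - [[0, 0, 0], [0, 0, 0], 0]

```text
t: 19.5
eef_pos: [554.1, 103.9, 112.7]
tcp_rot: [3.141, 0.0, 2.944]
ft_force: [0.5, -0.2, -0.9]
opening: 0.171
grip_force: 30.0
```

move_arm:
  commands:
    - [[0, 0, -0.05], [0, 0, 0], 0]
    - [[0, 0, 0], [0, 0, 0], 0]
    - [[0, 0, 0], [0, 0, 0], 0]

```text
t: 19.8
eef_pos: [554.2, 104.0, 112.2]
tcp_rot: [3.141, 0.0, 2.944]
ft_force: [-0.3, -0.2, -0.2]
opening: 0.169
grip_force: 30.0
```

move_arm:
  commands:
    - [[0, 0, -0.05], [0, 0, 0], 0]
    - [[0, 0, 0], [0, 0, 0], 0]
    - [[0, 0, 0], [0, 0, 0], 0]

```text
t: 20.1
eef_pos: [554.3, 104.0, 111.8]
tcp_rot: [3.141, 0.0, 2.944]
ft_force: [-0.2, -0.8, -0.2]
opening: 0.166
grip_force: 30.0
```

move_arm:
  commands:
    - [[0, 0, -0.05], [0, 0, 0], 0]
    - [[0, 0, 0], [0, 0, 0], 0]
    - [[0, 0, 0], [0, 0, 0], 0]

```text
t: 20.4
eef_pos: [554.3, 104.0, 111.6]
tcp_rot: [3.141, 0.001, 2.944]
ft_force: [-1.2, 1.6, 4.9]
opening: 0.167
grip_force: 30.0
```

move_arm:
  commands:
    - [[0, 0, -0.05], [0, 0, 0], 0]
    - [[0, 0, 0], [0, 0, 0], 0]
    - [[0, 0, 0], [0, 0, 0], 0]

```text
t: 20.7
eef_pos: [554.3, 104.1, 111.4]
tcp_rot: [3.141, 0.001, 2.944]
ft_force: [-3.0, 1.0, 8.6]
opening: 0.165
grip_force: 30.0
```

Run:
```python
from h import *
i=camera_info("scene");im=read_camera("scene");s=state();print(s["eef_pos"],s["ft_force"],s["moment"])
cv2.imwrite("pics/s2.png",cv2.resize(im[130:255,300:460],(768,600),interpolation=cv2.INTER_CUBIC))
```

```text
[554.33048283 104.03863542 111.37047183] [-1.64848453  0.8831756   9.02695451] [0.19603677 0.3664615  0.02133293]
```

View pics/s2.png

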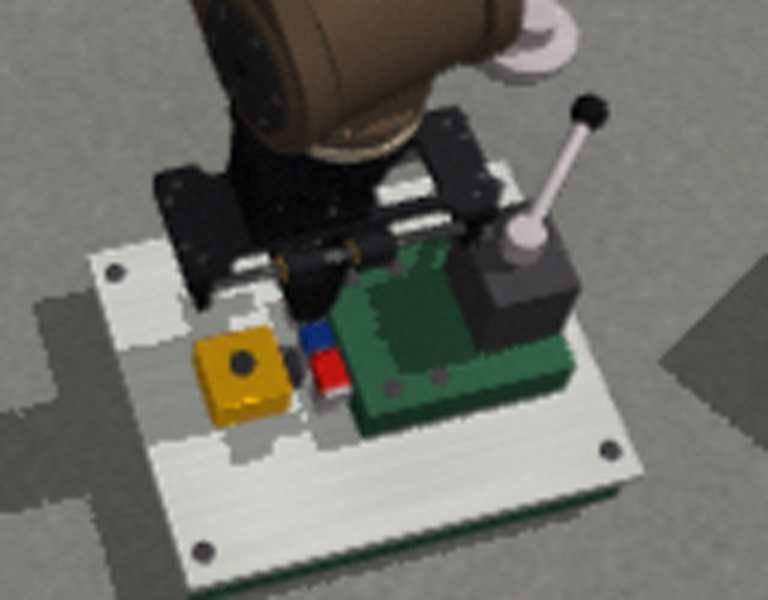

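Leaf 3 (blue band, (318,335) in the picture) sits over the gap. It is bound about 19.4 mm above the plate with ~11 N up and almost no side force. So the gap is between 8.5 and 11 mm, and I go back to leaf 2.

move_arm:
  commands:
    - [[0, 0, 0.5], [0, 0, 0], 0]
    - [[0, 0, 0.8], [0, 0, 0], 0]
    - [[1.47, -0.294, 0], [0, 0, 0], 0]
    - [[1.47, -0.294, 0], [0, 0, 0], 0]
    - [[0, 0, 0], [0, 0, 0], 0]
    - [[0, 0, 0], [0, 0, 0], 0]
    - [[0, 0, -0.4], [0, 0, 0], 0]
    - [[0, 0, -0.4], [0, 0, 0], 0]
    - [[0, 0, 0], [0, 0, 0], 0]
    - [[0, 0, 0], [0, 0, 0], 0]

```text
t: 21.75
eef_pos: [583.3, 98.2, 115.5]
tcp_rot: [-3.142, -0.0, 2.945]
ft_force: [0.2, -0.3, -1.8]
opening: 0.167
grip_force: 30.0
```

move_arm:
  commands:
    - [[0, 0, -0.1], [0, 0, 0], 0]
    - [[0, 0, -0.1], [0, 0, 0], 0]
    - [[0, 0, -0.1], [0, 0, 0], 0]
    - [[0, 0, -0.1], [0, 0, 0], 0]
    - [[0, 0, -0.1], [0, 0, 0], 0]
    - [[0, 0, -0.1], [0, 0, 0], 0]
    - [[0, 0, 0], [0, 0, 0], 0]
    - [[0, 0, 0], [0, 0, 0], 0]

```text
t: 22.55
eef_pos: [583.5, 98.1, 109.6]
tcp_rot: [3.142, -0.0, 2.944]
ft_force: [0.2, -0.3, -2.8]
opening: 0.165
grip_force: 30.0
```

move_arm:
  commands:
    - [[0, 0, -0.1], [0, 0, 0], 0]
    - [[0, 0, -0.1], [0, 0, 0], 0]
    - [[0, 0, -0.1], [0, 0, 0], 0]
    - [[0, 0, -0.1], [0, 0, 0], 0]
    - [[0, 0, 0], [0, 0, 0], 0]
    - [[0, 0, 0], [0, 0, 0], 0]

```text
t: 23.15
eef_pos: [583.5, 98.1, 105.6]
tcp_rot: [3.142, -0.0, 2.944]
ft_force: [0.1, -0.1, -2.9]
opening: 0.166
grip_force: 30.0
```

move_arm:
  commands:
    - [[0, 0, -0.2], [0, 0, 0], 0]
    - [[0, 0, -0.2], [0, 0, 0], 0]
    - [[0, 0, -0.2], [0, 0, 0], 0]
    - [[0, 0, -0.2], [0, 0, 0], 0]
    - [[0, 0, -0.2], [0, 0, 0], 0]
    - [[0, 0, -0.2], [0, 0, 0], 0]
    - [[0, 0, 0], [0, 0, 0], 0]
    - [[0, 0, 0], [0, 0, 0], 0]

```text
t: 23.95
eef_pos: [583.6, 98.1, 93.7]
tcp_rot: [3.142, 0.0, 2.944]
ft_force: [0.6, -0.7, -1.7]
opening: 0.169
grip_force: 30.0
```

move_arm:
  commands:
    - [[0, 0, -0.1], [0, 0, 0], 0]
    - [[0, 0, -0.05], [0, 0, 0], 0]
    - [[0, 0, -0.05], [0, 0, 0], 0]
    - [[0, 0, 0], [0, 0, 0], 0]
    - [[0, 0, 0], [0, 0, 0], 0]

```text
t: 24.45
eef_pos: [583.6, 98.1, 91.8]
tcp_rot: [3.141, 0.0, 2.944]
ft_force: [-0.7, 0.7, -0.6]
opening: 0.165
grip_force: 30.0
```

move_arm:
  commands:
    - [[0, 0, -0.05], [0, 0, 0], 0]
    - [[0, 0, 0], [0, 0, 0], 0]
    - [[0, 0, 0], [0, 0, 0], 0.4]
    - [[0, 0, 0], [0, 0, 0], 0.4]
    - [[0, 0, 0], [0, 0, 0], 0.4]
    - [[0, 0, 0], [0, 0, 0], 0.4]
    - [[0, 0, 0], [0, 0, 0], 0.4]

```text
t: 25.15
eef_pos: [583.6, 98.1, 91.1]
tcp_rot: [3.141, -0.0, 2.944]
ft_force: [-0.7, -0.6, 0.1]
opening: 0.395
grip_force: 0.0
```

move_arm:
  commands:
    - [[0, 0, 1], [0, 0, 0], 0.4]
    - [[0, 0, 2], [0, 0, 0], 0.4]
    - [[0, 0, 3], [0, 0, 0], 0.4]
    - [[0, 0, 3], [0, 0, 0], 0.4]
    - [[0, 0, 3], [0, 0, 0], 0.4]
    - [[0, 0, 3], [0, 0, 0], 0.4]
    - [[0, 0, 0], [0, 0, 0], 0.4]
    - [[0, 0, 0], [0, 0, 0], 0.4]

```text
t: 25.95
eef_pos: [583.5, 98.1, 242.0]
tcp_rot: [3.141, 0.001, 2.944]
ft_force: [-0.3, 0.2, 0.4]
opening: 0.399
grip_force: 0.0
```

Run:
```python
from h import *
im=read_camera("wrist");s=state();print(s["eef_pos"],s["ft_force"])
cv2.imwrite("pics/w5.png",cv2.resize(im[110:290,200:440],(800,600),interpolation=cv2.INTER_CUBIC))
```

```text
[583.16446519  98.07401533 240.97822106] [-0.11114972  1.14511117  0.18724897]
```

View pics/w5.png

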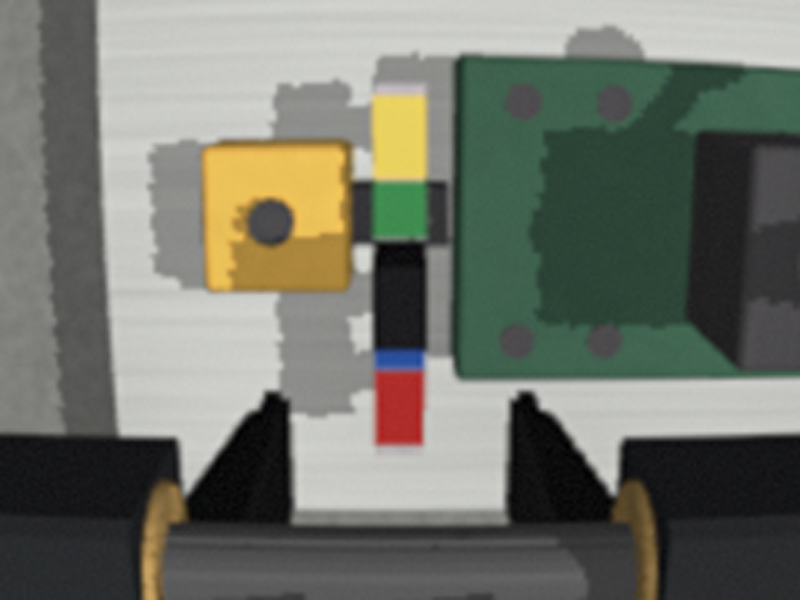

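The gauge stands upright with the green band (leaf 2, at (400,210)) centred over the pads, and the gripper is clear. Handing in.

```bash
python3 -c "
from cell import env
print(env.job_done())"
```

```text
the job is handed in; nothing more can be done
None
```

The 8.5 mm leaf (green) is the thickest that goes in: the 6 and 8.5 mm leaves went in, and the 11 mm leaf bound about 19 mm above the plate with about 11 N. The gap is therefore between 8.5 and 11 mm, about 8.6 mm by touch. The gauge is standing on the plate with the 8.5 mm leaf in the gap, and the job is handed in at about 26 s, though the hand-in returned no verdict.

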